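# Stow the keyed die in its slide-cover case

## Robot

A 7-joint arm with a two-finger parallel gripper is mounted at the origin on the work surface. World frame = base frame: x ahead of the robot, y to its left, z up, the work surface at z = 0. Lengths are in mm, angles in degrees, forces in N, time in s.
With the tool pointing down it reaches from about 350 to 900 mm from the base axis. Payload 8.1 kg.
Tool frame: the origin (TCP) lies at the very end of the fingers, on their centre line; the grasp point (between the pads) lies grasp_offset behind it (grasp_offset is the distance from the TCP to the grasp point, in mm); y points along the fingers, z is the direction in which the jaws open and shut, and the axes are right-handed (so a half turn about y gives the same grasp; the last joint's range is limited). The gripper opens to 92 mm and grips with 3 to 60 N. Pads are 19 mm wide; open, the fingers measure 130 mm over their backs; the gripper's body (75 mm by 190 mm) begins 47 mm behind the grasp point.
Start: joints at [61.329, 24.895, 1.432, 90.138, -0.665, 64.973, -4.303], TCP at [242.098, -576.221, 226.742] pointing down, gripper open.
Joint ranges: [-149.89, 149.89], [-25.12, 119.58], [-72.63, 75.52], [4.76, 147.25], [-75.54, 255.54], [6.69, 114.76], [-157.13, 157.13]. Speed limits (degrees/s): [127.2, 127.2, 172.46, 172.46, 180, 180, 180].

## Interface

Orientations are given as a 3x3 rotation matrix whose columns are the frame's x, y, z axes.
In Python, from workcell import read_state, snapshot, close_job, grasp_offset gives the robot as it stands.
- The arm moves only by the shell command python3 -m pendant 'ROWS' [OPENING]. ROWS is JSON, a list of rows, each a list of 4 numbers: the shift along the tool's x, y, z in mm, then the turn about the tool's y in degrees. In form: [[x, y, z, yaw], ...]. A call has 1 to 10 rows; each row shifts and turns the pose as measured when the row begins, along the tool's axes as they then stand; what a row does not reach is not made up. A row lasts 1/12 s, in which the tool goes at most 41.7 mm and 7.16 degrees, less where a joint would pass 70% of its speed; a pose out of reach is approached as far as the arm can. A call with a gripper value outside its range is refused whole. OPENING is the opening, from 0 (shut) to 1 (fully open), set as the call begins (- or left out, the last holds). The fingers move at their own pace and stop on an object; the grip force is fixed at half the most. Time passes only in rows, so rows that do not move let the fingers close. It gives the time, the measured TCP pose, the force and the opening at its end, in the units of the state.
- read_state(): the state, without advancing time (a new reading comes with each control period).
- snapshot(name): name is "side" or "top" or "wrist"; returns a dict with "img" (480x640x3 uint8, red, green, blue), "intrinsics" (3x3 intrinsics, pixels), "position" and "orientation" of the camera in the world. Camera axes: x right, y up, looking along -z (the intrinsics and any distortion apply to the point x, -y, -z); pixel columns grow to the right and rows downward; lengths in mm; the calibration is good to about 2 mm. The wrist camera is an equidistant fisheye: a pixel r from the principal point sees the ray r / f radians off the axis. A picture is of the moment at which its call begins. There is no depth.
- close_job(): hands the job in, once; it reports no verdict.
The state is a dict: "clock": time; "q": joint angles; "qd": joint speeds; "effort": joint torques, N m; "tcp_pos": TCP position; "tool_rot": TCP orientation; "contact_force": force on the tool from outside, world axes, zero at the start; "moment": the same for the moment, N m; "finger_gap": opening from 0.0 (shut) to 1.0 (fully open).
Only numpy, scipy, OpenCV 4.12 (cv2) and the standard library are available. Lean on these libraries where they do the work, as an engineer would, in place of code of your own. Each camera call takes 0.05 s, during which the arm holds its last target. There are 200 camera calls.

## Task

Put the steel die with the small square tab away in the wooden case: lower it gently, without dropping it, into the pocket cut to its shape until it lies flat on the pocket's floor, tab in the narrow slot. Then slide the case's cover fully shut over it. Leave the other two dies, the bangle and the jar where they are.

Things in the scene. Friction and masses are not known exactly. Their poses are not given: they have to be found in the camera images.
- die: Steel die lying flat: a block 40 mm (its x) by 60 mm (its y) by 18 mm high, with a tab 16 mm wide and 18 mm high standing out 16 mm from the middle of its -y end; a flat dark cross on top. About 0.36 kg. Origin: centre of the underside of the 40 x 60 mm block; z up.
- die_tab (a point): Point in the plane of the die's underside, on its centre line, 40 mm from the die's origin towards -y, inside the tab (which runs from 30 to 46 mm).
- case: Low wooden case fixed to the bench, 140 mm wide (its x, -70 to 70), 294 mm long (its y, -72 to 222). Origin: on the bench, under the centre of the pocket's wide part; z up. The side rails (120 mm apart) are 40 mm high, the wall at the -y end 37, the divider at y = 52 to 58 28 mm. A dark insert with the pocket, top 14 mm above the bench, fills y = -66 to 52; fixed punches lie in the rest.
- pocket (a point): Centre of the floor of the pocket's wide part, 8 mm above the bench, axes along the case's. The pocket is 6 mm deep: 44 mm (x) by 64 mm (y) about this point, plus a slot 20 mm wide going on from its -y end to y = -48; so 2 mm of play all round the die. The seated die has its axes along the case's and stands 12 mm out of the insert.
- slot (a point): Point on the pocket's floor in the narrow slot, 40 mm from point pocket towards the case's -y: the place of point die_tab when the die is seated.
- cover (a joint): Flat wooden cover 134 x 124 x 6 mm sliding in the case's grooves along the case's y, underside 30 mm above the bench (4 mm over a seated die). 0 = fully shut over the pocket, against the -y end wall (cover at y = -66 to 58); grows as it slides back to +y, up to 0.16 m. It starts far enough back to leave the pocket open. About 2 N moves it.
- cover_grip (a point): Centre of the dark grip bar on the cover: 50 mm long (case's x), 14 mm thick (case's y, the way it slides), standing from 36 to 56 mm above the bench; this point is 46 mm above the bench. Its y in the case's frame is the joint's value less 4 mm.
- plain_die: Another steel die, a plain block 40 x 72 x 18 mm without tab, to leave alone. Origin: centre of its underside.
- round_die: Another steel die, a disc 52 mm across and 18 mm high, to leave alone. Origin: centre of its underside.
- bangle: Loose steel bangle lying flat, 66 mm across, 12 mm high. Origin: centre of its underside.
- jar: Small amber glass jar, 48 mm across, 50 mm high. Origin: centre of its underside.
Things that resemble listed ones, but are neither listed nor needed, are in the scene too. Leave any orange, pink or red look-alike of the die alone.

How it is judged:
By the outcome, as a careful person would: the job done as asked, in the order asked, and still so for the second after the job is handed in, with the robot touching nothing.
It also fails if it takes over 48 s, if anything falls off the work surface, if the arm or the gripper's body presses on something with over 40 N, if the wrist force passes 120 N, or if a joint passes its speed limit or range.

## Working session

There is one attempt and no reset: what is moved stays moved. The work goes in short steps, Python scripts to look and compute and a shell command to move; the robot and the scene stay as the last step left them, time stands still between calls to the robot, and variables do not carry over. Pictures are saved under pics/ and viewed, about 8 in all and at most 12, crops included, and the job is handed in when it is done.

```bash
ls; mkdir -p pics
cat > h.py <<'E'
import numpy as np, cv2
from workcell import *
def snap(n,f=None):
    s=snapshot(n); s['name']=n
    for k in('intrinsics','position','orientation'): s[k]=np.array(s[k],float)
    if f: cv2.imwrite('pics/'+f+'.png',s['img'][:,:,::-1]); np.savez('pics/'+f+'.npz',**s)
    return s
def load(f):
    z=np.load('pics/'+f+'.npz'); s={k:z[k] for k in z.files}; s['name']=str(s['name']); return s
def ray(s,u,v):
    K=s['intrinsics']; x=(u-K[0,2])/K[0,0]; y=(v-K[1,2])/K[1,1]
    if s['name']=='wrist':
        r=np.hypot(x,y); k=np.sin(r)/r if r>1e-9 else 1; d=np.array([x*k,y*k,np.cos(r)])
    else: d=np.array([x,y,1.])
    d=s['orientation']@(d*[1,-1,-1]); return s['position'],d/np.linalg.norm(d)
def plane(s,u,v,z):
    p,d=ray(s,u,v); return p+d*(z-p[2])/d[2]
def two(s1,a,s2,b):
    p,d=ray(s1,*a); q,e=ray(s2,*b)
    t=np.linalg.lstsq(np.c_[d,-e],q-p,rcond=None)[0]; A=p+d*t[0];B=q+e*t[1]
    return (A+B)/2,np.linalg.norm(A-B)
def proj(s,P):
    c=s['orientation'].T@(np.array(P,float)-s['position'])*[1,-1,-1]; K=s['intrinsics']
    if s['name']=='wrist':
        r=np.hypot(c[0],c[1]); th=np.arctan2(r,c[2]); x,y=c[:2]/max(r,1e-9)*th
    else: x,y=c[:2]/c[2]
    return np.array([K[0,0]*x+K[0,2],K[1,1]*y+K[1,2]])
E
python3 - <<'E'
from h import *
np.set_printoptions(precision=2,suppress=True)
print(grasp_offset if not callable(grasp_offset) else grasp_offset()); st=read_state(); print(st)
for n in('top','side','wrist'):
    s=snap(n,n+'0'); print(n,s['position'],s['orientation'],s['intrinsics'])
E
```

```text
pics
18.8
{'clock': 0.0, 'q': array([61.33, 24.94,  1.43, 90.19, -0.67, 64.97, -4.3 ]), 'qd': array([-0.01,  0.02, -0.13,  0.01, -0.05,  0.04,  0.06]), 'effort': array([ -0.  , -66.79,   0.98, -31.45,  -0.06,   0.04,   0.  ]), 'tcp_pos': array([ 241.88, -575.75,  225.94]), 'tool_rot': array([[-0.92, -0.  ,  0.39],
       [-0.39,  0.  , -0.92],
       [ 0.  , -1.  , -0.  ]]), 'contact_force': array([0.79, 0.02, 0.81]), 'moment': array([-0.02, -0.02, -0.  ]), 'finger_gap': 1.000359100191696}
top [ 356.87 -157.71  907.83] [[ 0.02  0.99 -0.17]
 [-1.    0.01 -0.02]
 [-0.02  0.17  0.99]] [[584.58   0.   319.28]
 [  0.   584.58 237.85]
 [  0.     0.     1.  ]]
side [240.5  448.51 429.56] [[-0.91  0.19 -0.37]
 [-0.42 -0.45  0.79]
 [-0.02  0.87  0.49]] [[434.58   0.   320.16]
 [  0.   434.58 239.22]
 [  0.     0.     1.  ]]
wrist [ 304.94 -549.18  382.79] [[ 0.39  0.89  0.24]
 [-0.92  0.38  0.1 ]
 [-0.   -0.26  0.97]] [[371.65   0.   324.03]
 [  0.   371.65 240.58]
 [  0.     0.     1.  ]]
```

View pics/top0.png

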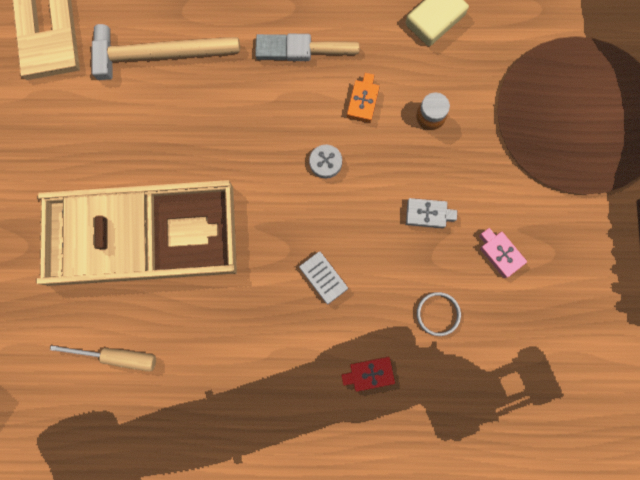

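View pics/side0.png

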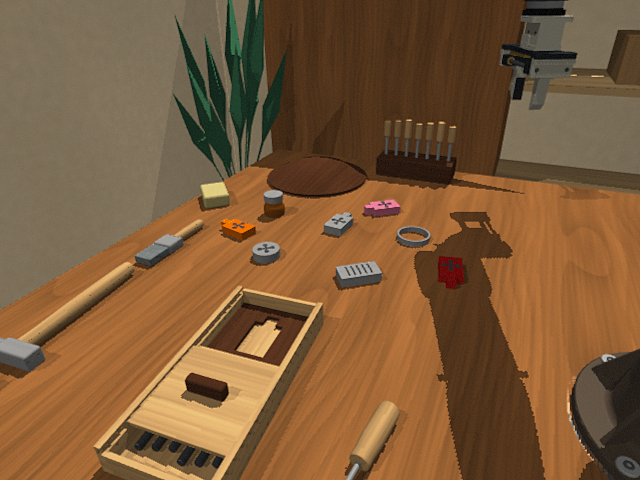

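Candidates in the top view: steel die with tab at (430,213), orange look-alike (363,100), pink (503,253), red (372,375), plain die (323,278), round die (326,161). By the description, the steel one at (430,213) is the target, with its tab to the right (-y). The case's slot also points right. I'll check this in a close composite crop.

Run:
```python
from h import *
t=load('top0');s=load('side0')
def crop(im,x,y,w,h): return cv2.resize(im[y:y+h,x:x+w,::-1],(400,300),interpolation=cv2.INTER_CUBIC)
a=np.hstack([crop(t['img'],392,183,80,60),crop(s['img'],300,195,80,60)])
b=np.hstack([crop(t['img'],140,187,100,75),crop(s['img'],200,285,132,99)])
cv2.imwrite('pics/c1.png',np.vstack([a,b]))
```

```text
(no output)
```

View pics/c1.png

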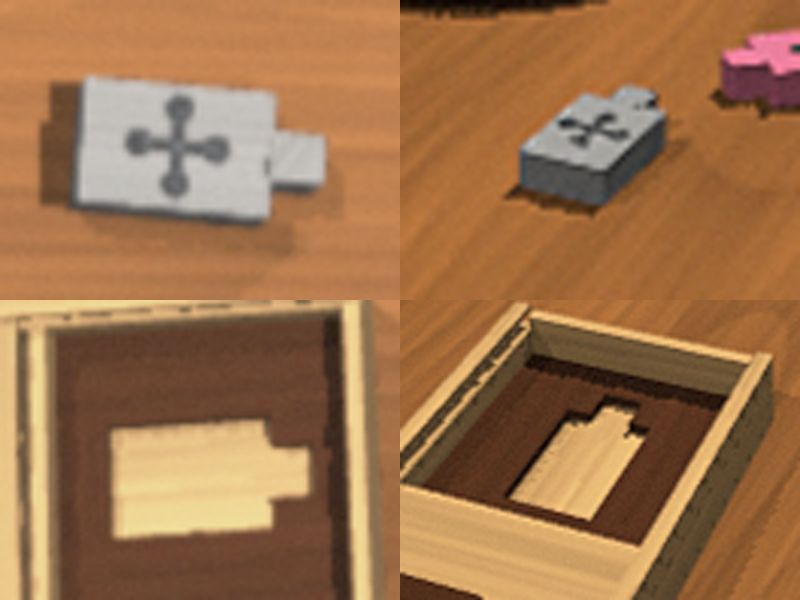

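Run:
```python
from h import *
np.set_printoptions(precision=1,suppress=True)
t=load('top0');s=load('side0')
T=lambda x,y:(392+x/5,183+y/5); S=lambda x,y:(300+(x-400)/5,195+y/5)
print('cross',two(t,T(177,147),s,S(594,128)))
for a,b in [((85,77),(664,112)),((78,203),(604,178)),((275,92),(590,93)),((268,218),(520,152))]:
    pass
C=[plane(t,*T(*p),18) for p in [(85,77),(275,92),(268,218),(78,203),(324,160)]]
print('die corners top@18',*C); c=sum(C[:4])/4; d=C[4]-c; print(c,d,np.degrees(np.arctan2(d[1],d[0])))
C2=[plane(s,*S(*p),18) for p in [(520,152),(604,178),(664,112),(590,93)]]; print('side@18',*C2,sum(C2)/4)
P=lambda x,y:(140+x/4,187+(y-300)/4); Q=lambda x,y:(200+(x-400)*.33,285+(y-300)*.33)
C=[plane(t,*P(x,y),z) for x,y,z in [(112,430,8),(114,540,8),(272,528,14),(265,420,14),(309,449,14),(309,497,14)]]
print('pocket top',*C); print(sum(C[:4])/4)
C2=[plane(s,*Q(x,y),14) for x,y in [(508,497),(590,520),(645,437)]]; print('pocket side',*C2)
print('rimL',two(t,P(112,430),s,Q(590,520)),two(t,P(114,540),s,Q(508,497)))
# case outline top: end-wall outer corners, z=37/40
for u,v in [(231,183),(234,271),(39,194),(39,283)]: print(plane(t,u,v,40))
# grip
for u,v in [(100,217),(100,248)]: print('grip',plane(t,u,v,56))
print('grip2',two(t,(101,219),s,(209,380)))
```

```text
cross (array([ 551.8, -309.3,   16.3]), np.float64(0.979901048558281))
die corners top@18 [ 572.9 -280.9   18. ] [ 568.8 -339.9   18. ] [ 528.8 -336.9   18. ] [ 532.8 -278.4   18. ] [ 547.3 -354.5   18. ]
[ 550.8 -309.    18. ] [ -3.5 -45.5   0. ] -94.38909573580803
side@18 [ 570.8 -274.4   18. ] [ 530.3 -266.6   18. ] [ 529.3 -331.6   18. ] [ 565.5 -336.7   18. ] [ 549.  -302.3   18. ]
pocket top [536.8  97.1   8. ] [493.   93.7   8. ] [497.6  30.7  14. ] [540.3  35.5  14. ] [529.   17.7  14. ] [510.   16.9  14. ]
[516.9  64.3  11. ]
pocket side [534.7  98.9  14. ] [493.6  96.4  14. ] [497.9  39.5  14. ]
rimL (array([519.4,  90.4,   4.7]), np.float64(37.67035842642829)) (array([509.1, 100.2,  20.7]), np.float64(39.873750611776025))
[588.7  -5.7  40. ]
[453.1 -15.7  40. ]
[568.  289.5  40. ]
[431.2 276.3  40. ]
grip [529.8 185.9  56. ]
grip [482.9 182.2  56. ]
grip2 (array([520.1, 182.4,  48.7]), np.float64(17.534500623368245))
```

The crop confirms the steel die with cross and square tab (centre about (551,-309), yaw about -4°). The pocket is at about (517,64) with the slot towards -y and case yaw about +4°. The triangulated cross height is 16 mm, close to 18. Turning the jaws first.

```bash
cat >> h.py <<'E'
def go(P,yaw):
    """remaining shift (tool axes) and turn to TCP target P with jaw axis at world angle yaw"""
    st=read_state(); R=np.array(st['tool_rot']); d=np.array(P)-st['tcp_pos']
    a=np.degrees(np.arctan2(R[1,2],R[0,2])); t=(yaw-a+90)%180-90
    print('tcp',np.round(st['tcp_pos'],1),'jaw',round(a,1),'shift',np.round(R.T@d,1),'yaw',round(-t,1),'F',np.round(st['contact_force'],1),'gap',round(st['finger_gap'],3),'t',st['clock'],'tilt',np.round(R[:,1],3))
E
python3 -m pendant '[[0,0,0,-7],[0,0,0,-7],[0,0,0,-7],[0,0,0,-7],[0,0,0,-7],[0,0,0,-7],[0,0,0,-7],[0,0,0,-7],[0,0,0,-7]]' 1; python3 -c "
from h import *
go([551,-310,150],-4.2)"
```

```text
clock: 0.9
tcp_pos: [241.3, -573.8, 222.9]
tool_rot: [[-0.049, -0.004, 0.999], [-0.999, 0.006, -0.049], [-0.006, -1.0, -0.004]]
contact_force: [-0.1, 0.2, -0.4]
finger_gap: 1.0
tcp [ 241.3 -573.8  222.9] jaw -2.8 shift [-278.4   73.4  296.6] yaw 1.4 F [-0.1  0.2 -0.4] gap 1.0 t 0.9 tilt [-0.004  0.006 -1.   ]
```

```bash
python3 -m pendant '[[-28,0,30,1],[-28,8,30,0.4],[-28,8,30,0],[-28,8,30,0],[-28,8,30,0],[-28,8,30,0],[-28,8,30,0],[-28,8,30,0],[-28,8,30,0],[-26,8,27,0]]'
python3 - <<'E'
from h import *
go([551,-311,9],-4.2)
snap('wrist','w1')
E
```

```text
clock: 1.73
tcp_pos: [549.1, -322.4, 146.7]
tool_rot: [[-0.085, -0.01, 0.996], [-0.996, 0.001, -0.085], [-0.001, -1.0, -0.01]]
contact_force: [0.4, -1.5, -0.3]
finger_gap: 1.0
tcp [ 549.1 -322.4  146.7] jaw -4.9 shift [-11.5 137.7   2.3] yaw -0.7 F [ 0.4 -1.5 -0.3] gap 1.0 t 1.7333 tilt [-0.01   0.001 -1.   ]
```

View pics/w1.png

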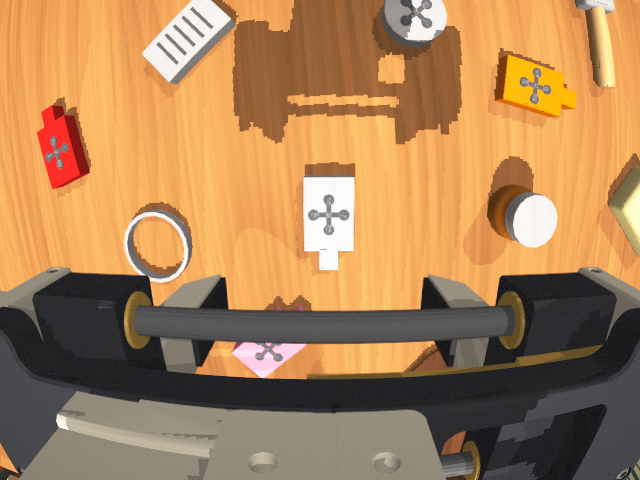

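The wrist view shows the die centred at about (329,214) with its tab at (328,260), between the open fingers. Measuring it.

Run:
```python
from h import *
np.set_printoptions(precision=1,suppress=True)
w=load('w1');t=load('top0')
im=w['img'].astype(int); m=((im.min(2)>200)).astype(np.uint8)
n,l,st,c=cv2.connectedComponentsWithStats(m)
i=l[190,320]; print(st[i],c[i]); 
mm=(l==i).astype(np.uint8); mm[249:]=0
cn=max(cv2.findContours(mm,0,2)[0],key=cv2.contourArea)
P=np.array([plane(w,u,v,18)[:2] for u,v in cn[:,0]],np.float32); print(cv2.minAreaRect(P))
print('cross',plane(w,329,215,18),two(w,(329,215),t,(427.4,212.4)))
print('tab',plane(w,328,270,18))
go([551,-311,9],-4.2)
```

```text
[ 303  177   51   93 3499] [328.5 218.1]
((551.8104248046875, -306.96148681640625), (56.9520263671875, 39.20871353149414), 85.73612213134766)
cross [ 552.3 -308.5   18. ] (array([ 552.2, -310. ,   11.9]), np.float64(0.5374650914231587))
tab [ 547.8 -353.7   18. ]
tcp [ 555.4 -313.4  145.1] jaw -4.3 shift [ -1.1 136.1  -3.6] yaw -0.1 F [ 5.8  5.8 -0.5] gap 0.999 t 1.7833 tilt [-0.  0. -1.]
```

```bash
python3 -m pendant '[[0,20,-3,0],[0,20,0,0],[0,20,0,0],[0,20,0,0],[0,20,0,0],[0,10,0,0],[0,5,0,0],[0,0,0,0]]'
python3 - <<'E'
from h import *
go([551.7,-311,9],-4.3)
E
```

```text
clock: 2.45
tcp_pos: [556.1, -304.4, 23.6]
tool_rot: [[-0.063, -0.007, 0.998], [-0.998, 0.012, -0.063], [-0.011, -1.0, -0.007]]
contact_force: [-0.3, 0.9, 0.7]
finger_gap: 0.999
tcp [ 556.1 -304.4   23.6] jaw -3.6 shift [ 7.  14.6 -3.9] yaw 0.7 F [-0.3  0.9  0.7] gap 0.999 t 2.45 tilt [-0.007  0.012 -1.   ]
```

```bash
python3 -m pendant '[[4,5,-4,0.7],[3,5,0,0],[0,4,0,0],[0,0,0,0]]'
python3 - <<'E'
from h import *
go([551.7,-311,9],-4.3)
E
```

```text
clock: 2.78
tcp_pos: [552.3, -313.4, 11.2]
tool_rot: [[-0.078, -0.003, 0.997], [-0.997, 0.009, -0.078], [-0.009, -1.0, -0.004]]
contact_force: [-0.1, 0.2, -0.0]
finger_gap: 1.0
tcp [ 552.3 -313.4   11.2] jaw -4.5 shift [-2.3  2.2 -0.7] yaw -0.2 F [-0.1  0.2 -0. ] gap 1.0 t 2.7833 tilt [-0.003  0.009 -1.   ]
```

```bash
python3 -m pendant '[[-2,2,0,0],[0,0,0,0]]'; python3 -m pendant '[[0,0,0,0],[0,0,0,0],[0,0,0,0],[0,0,0,0],[0,0,0,0],[0,0,0,0],[0,0,0,0],[0,0,0,0]]' 0.3
python3 - <<'E'
from h import *
go([551.7,-311,9],-4.3)
E
```

```text
clock: 2.95
tcp_pos: [552.8, -312.0, 9.8]
tool_rot: [[-0.079, -0.002, 0.997], [-0.997, 0.009, -0.079], [-0.009, -1.0, -0.003]]
contact_force: [-0.7, -0.6, 0.1]
finger_gap: 0.998
clock: 3.62
tcp_pos: [553.9, -311.6, 11.1]
tool_rot: [[-0.078, -0.0, 0.997], [-0.997, 0.008, -0.078], [-0.008, -1.0, -0.001]]
contact_force: [-4.0, -0.1, 1.1]
finger_gap: 0.472
tcp [ 553.9 -311.6   11.1] jaw -4.5 shift [-0.4  2.1 -2.3] yaw -0.2 F [-4.  -0.1  1.1] gap 0.472 t 3.6167 tilt [-0.     0.008 -1.   ]
```

```bash
python3 -m pendant '[[0,0,0,0],[0,0,0,0],[0,0,0,0],[0,0,0,0],[0,0,0,0],[0,0,0,0]]' 0.3;  python3 - <<'E'
from h import *
go([551.7,-311,9],-4.3)
E
```

```text
clock: 4.12
tcp_pos: [553.4, -311.5, 11.1]
tool_rot: [[-0.078, -0.001, 0.997], [-0.997, 0.008, -0.078], [-0.008, -1.0, -0.002]]
contact_force: [-1.8, -0.4, 0.1]
finger_gap: 0.429
tcp [ 553.4 -311.5   11.1] jaw -4.5 shift [-0.4  2.1 -1.8] yaw -0.2 F [-1.8 -0.4  0.1] gap 0.429 t 4.1167 tilt [-0.001  0.008 -1.   ]
```

Gripped (gap 39.5 mm). Lifting.

```bash
python3 -m pendant '[[0,-5,0,0],[0,-10,0,0],[0,-20,0,0],[0,-25,0,0],[0,-25,0,0],[0,-20,0,0],[0,-10,0,0],[0,0,0,0]]';  python3 - <<'E'
from h import *
go([517,62,100],4.3)
E
```

```text
clock: 4.78
tcp_pos: [550.9, -310.9, 131.1]
tool_rot: [[-0.077, -0.008, 0.997], [-0.997, 0.012, -0.077], [-0.012, -1.0, -0.008]]
contact_force: [1.2, -0.1, -4.6]
finger_gap: 0.428
tcp [ 550.9 -310.9  131.1] jaw -4.4 shift [-368.8   35.9  -62.2] yaw -8.7 F [ 1.2 -0.1 -4.6] gap 0.428 t 4.7833 tilt [-0.008  0.012 -1.   ]
```

```bash
python3 -m pendant '[[-10,0,-2,-1],[-20,0,-4,-1],[-25,0,-5,-1],[-30,0,-6,-1],[-30,0,-6,-1],[-30,0,-6,-1],[-30,0,-6,-1],[-30,0,-6,-1],[-30,0,-6,0],[-30,0,-3,0]]';  python3 -m pendant '[[-25,0,0,0],[-20,0,0,0],[-15,0,0,0],[-8,0,0,0],[-3,0,0,0],[0,0,0,0],[0,0,0,0]]';python3 - <<'E'
from h import *
go([517,62,100],4.3)
E
```

```text
clock: 5.62
tcp_pos: [485.2, -37.7, 123.0]
tool_rot: [[0.069, -0.023, 0.997], [-0.998, 0.013, 0.069], [-0.014, -1.0, -0.022]]
contact_force: [0.8, -0.1, -5.1]
finger_gap: 0.433
clock: 6.2
tcp_pos: [469.0, 46.7, 118.1]
tool_rot: [[0.088, -0.036, 0.995], [-0.996, 0.015, 0.089], [-0.018, -0.999, -0.035]]
contact_force: [-0.9, -0.1, -3.9]
finger_gap: 0.431
tcp [469.   46.7 118.1] jaw 5.1 shift [-10.6  16.6  49.8] yaw 0.8 F [-0.9 -0.1 -3.9] gap 0.431 t 6.2 tilt [-0.036  0.015 -0.999]
```

```bash
python3 -m pendant '[[-4,0,15,0.4],[-4,0,15,0.4],[-2,0,12,0],[0,0,6,0],[0,0,2,0],[0,0,0,0],[0,0,0,0]]';python3 - <<'E'
from h import *
go([517,62,100],4.3)
snap('wrist','w2')
go([517,62,100],4.3)
E
```

```text
clock: 6.78
tcp_pos: [518.4, 51.3, 114.0]
tool_rot: [[0.063, -0.041, 0.997], [-0.998, 0.011, 0.064], [-0.013, -0.999, -0.04]]
contact_force: [-1.1, 0.7, -4.6]
finger_gap: 0.433
tcp [518.4  51.3 114. ] jaw 3.6 shift [-10.6  14.1  -0.2] yaw -0.7 F [-1.1  0.7 -4.6] gap 0.433 t 6.7833 tilt [-0.041  0.011 -0.999]
tcp [518.2  51.2 114. ] jaw 3.6 shift [-10.7  14.1   0. ] yaw -0.7 F [-0.3 -0.5 -4.9] gap 0.429 t 6.8333 tilt [-0.041  0.011 -0.999]
```

View pics/w2.png

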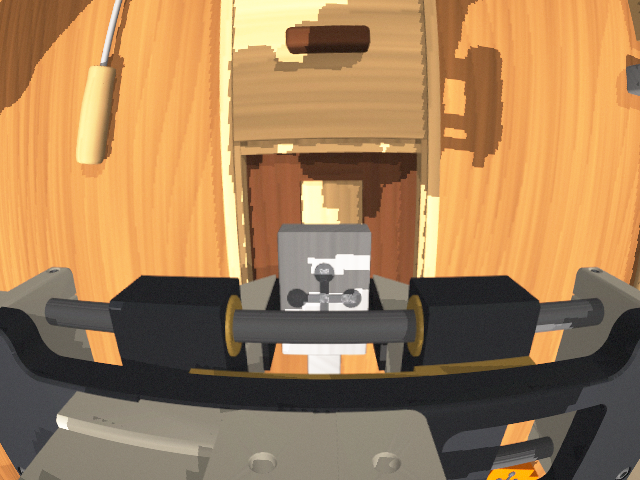

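The wrist view shows the die held squarely (cross at (324,298)) with the pocket behind it, its far edge at about row 181, columns 302 to 362. Measuring both.

Run:
```python
from h import *
np.set_printoptions(precision=1,suppress=True)
w=load('w2');t=load('top0')
z=114+7
c=plane(w,324,298,z); print('cross',c, 'at 119',plane(w,324,298,119))
a,b=plane(w,279,227,z),plane(w,371,226,z); print('die +y corners',a,b)
p,q=plane(w,302,181,8),plane(w,362,181,8); print('pocket far edge z8',p,q,'z14',plane(w,302,181,14),plane(w,362,181,14))
T=lambda x,y:(140+x/4,187+(y-300)/4)
print('tri pocket corners',two(w,(302,181),t,T(114,540)),two(w,(362,181),t,T(112,430)))
print('divider inner base / insert corners', plane(w,246,155,14),plane(w,416,153,14))
print('insert corners top', plane(t,*T(52,327),14),plane(t,*T(60,600),14))
print('end wall', plane(t,*T(343,303),37))
print('rails inner (wrist z40)',plane(w,236,142,40),plane(w,423,138,40))
g=plane(w,287,40,56),plane(w,370,40,56);print('grip',*g)
print('grip tri',two(w,(328,33),t,(100,233)))
go([517,62,100],4.3)
```

```text
cross [517.9  54.6 121. ] at 119 [517.9  53.7 119. ]
die +y corners [497.   84.9 121. ] [535.2  88.2 121. ]
pocket far edge z8 [495.1  94.3   8. ] [537.6  97.3   8. ] z14 [495.7  94.9  14. ] [537.2  97.8  14. ]
tri pocket corners (array([494.2,  94.4,   4.3]), np.float64(1.4280199968138025)) (array([537.4,  97.3,   6.8]), np.float64(0.6668388662469772))
divider inner base / insert corners [454.9 111.2  14. ] [573.4 120.7  14. ]
insert corners top [576.8 121.6  14. ] [468.4 111.6  14. ]
end wall [581.9   2.6  37. ]
rails inner (wrist z40) [454.5 120.1  40. ] [571.7 130.4  40. ]
grip [485.4 182.4  56. ] [533.5 185.2  56. ]
grip tri (array([508.4, 192.6,  37.5]), np.float64(2.2787301437472416))
tcp [518.2  51.2 114. ] jaw 3.6 shift [-10.7  14.1   0. ] yaw -0.7 F [-0.3 -0.5 -4.9] gap 0.429 t 6.8333 tilt [-0.  0. -1.]
```

```bash
sed -i "s/'tilt',np.round(R\[:,1\],3))/'tilt',[round(float(x),4) for x in R[:,1]])/" h.py
python3 -m pendant '[[30,0,0,0],[30,0,0,0],[0,0,0,0],[0,0,0,0]]'; python3 -c "
from h import *
go([518,60.8,60],4.2)"
python3 -m pendant '[[-7,2,0,0],[-7,2,0,0],[-7,2,0,0],[-7,2,0,0],[-7,2,0,0],[-7,2,0,0],[-7,2,0,0],[-7,0,0,0],[0,0,0,0]]'; python3 -c "
from h import *
go([518,60.8,60],4.2)"
```

```text
clock: 7.17
tcp_pos: [519.9, -10.2, 113.3]
tool_rot: [[0.066, -0.042, 0.997], [-0.998, 0.011, 0.066], [-0.014, -0.999, -0.041]]
contact_force: [0.4, 0.6, -4.2]
finger_gap: 0.434
tcp [519.9 -10.2 113.3] jaw 3.8 shift [-70.2  54.1   5. ] yaw -0.4 F [ 0.4  0.6 -4.2] gap 0.434 t 7.1667 tilt [-0.0422, 0.0109, -0.9991]
clock: 7.92
tcp_pos: [512.9, 56.6, 98.8]
tool_rot: [[0.072, -0.043, 0.997], [-0.997, 0.013, 0.072], [-0.016, -0.999, -0.042]]
contact_force: [-0.0, 0.8, -4.4]
finger_gap: 0.432
tcp [512.9  56.6  98.8] jaw 4.1 shift [-3.2 38.6  7. ] yaw -0.1 F [-0.   0.8 -4.4] gap 0.432 t 7.9167 tilt [-0.0431, 0.0125, -0.999]
```

```bash
python3 -m pendant '[[-2,10,4,0],[-2,15,3,0],[0,15,0,0],[0,12,0,0],[0,5,0,0],[0,0,0,0]]'; python3 -c "
from h import *
go([518.3,60.8,31],4.2)"
```

```text
clock: 8.42
tcp_pos: [519.9, 62.3, 37.5]
tool_rot: [[0.071, -0.04, 0.997], [-0.997, 0.012, 0.072], [-0.015, -0.999, -0.039]]
contact_force: [-0.4, 0.6, -3.4]
finger_gap: 0.431
tcp [519.9  62.3  37.5] jaw 4.1 shift [ 1.5  6.5 -1.4] yaw -0.1 F [-0.4  0.6 -3.4] gap 0.431 t 8.4167 tilt [-0.04, 0.0121, -0.9991]
```

```bash
python3 -m pendant '[[1.5,4,-1.5,-0.1],[0,0,0,0]]'
python3 - <<'E'
from h import *
go([518.3,60.8,31],4.2)
w=snap('wrist','w3');t=snap('top','t3'); s=snap('side','s3')
im=w['img'][150:390,180:500,::-1]; a=cv2.resize(im,(800,600),interpolation=cv2.INTER_CUBIC); cv2.imwrite('pics/c3.png',a)
c=lambda im,x,y,w,h:cv2.resize(im[y:y+h,x:x+w,::-1],(400,300),interpolation=cv2.INTER_CUBIC)
cv2.imwrite('pics/c3b.png',np.hstack([c(t['img'],140,187,100,75),c(s['img'],200,255,132,99)]))
E
```

```text
clock: 8.58
tcp_pos: [518.5, 60.2, 33.0]
tool_rot: [[0.073, -0.04, 0.997], [-0.997, 0.012, 0.073], [-0.015, -0.999, -0.039]]
contact_force: [0.1, -0.2, -3.5]
finger_gap: 0.433
tcp [518.5  60.2  33. ] jaw 4.2 shift [-0.5  2.  -0. ] yaw -0.0 F [ 0.1 -0.2 -3.5] gap 0.433 t 8.5833 tilt [-0.0404, 0.0119, -0.9991]
```

View pics/c3.png

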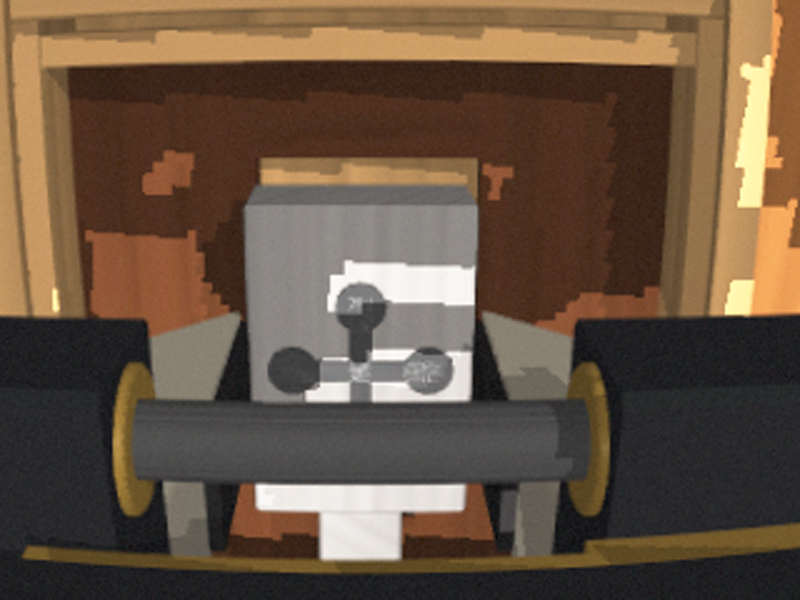

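View pics/c3b.png

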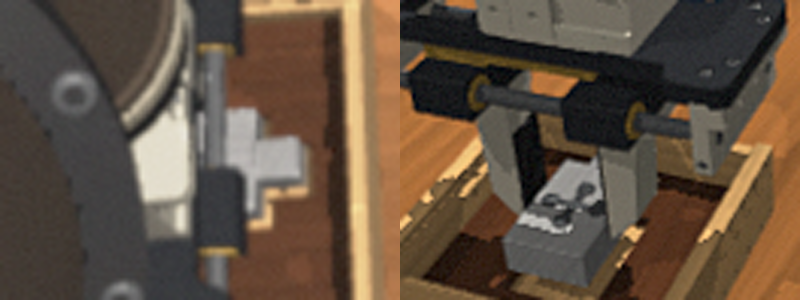

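Run:
```python
from h import *
w=load('w3');t=load('t3'); f=lambda p:np.round(p,1)
W=lambda x,y:(180+x/2.5,150+y/2.5); T=lambda x,y:(140+x/4,187+y/4)
print('die +y top corners',f(plane(w,*W(247,205),40)),f(plane(w,*W(476,205),40)))
print('die -y top corners',f(plane(w,*W(256,509),40)),f(plane(w,*W(466,509),40)))
print('tab end w',f(plane(w,*W(320,558),40)),f(plane(w,*W(402,558),40)))
print('cross',f(plane(w,*W(360,371),40)))
print('pocket far',*[f(plane(w,*W(x,158),8)) for x in(262,477)])
print('tab top view',*[f(plane(t,*T(*p),40)) for p in[(306,138),(307,181)]])
print('slot low edge',f(plane(t,*T(309,195),14)),f(plane(t,*T(309,195),8)))
```

```text
die +y top corners [496.7  91.5  40. ] [534.9  94.7  40. ]
die -y top corners [500.4  32.8  40. ] [539.8  36.7  40. ]
tab end w [513.1  22.9  40. ] [528.9  24.5  40. ]
cross [517.9  63.3  40. ]
pocket far [494.6  93.8   8. ] [537.5  97.3   8. ]
tab top view [528.2  13.9  40. ] [511.7  12.8  40. ]
slot low edge [510.8  16.9  14. ] [511.8  18.1   8. ]
```

The crops show the die just above the pocket: +y gap about 2.4 mm, centred in x within 1 mm, and the tab over the slot. I'll nudge it +0.8 mm in x and lower slowly.

```bash
python3 -m pendant '[[-0.3,2,0.8,0],[0,2,0,0],[0,2,0,0],[0,0,0,0]]'; python3 -c "
from h import *
go([519.1,60.6,19],4.2)"
```

```text
clock: 9.07
tcp_pos: [521.5, 61.5, 29.1]
tool_rot: [[0.072, -0.035, 0.997], [-0.997, 0.013, 0.073], [-0.016, -0.999, -0.034]]
contact_force: [-0.5, -0.2, -4.5]
finger_gap: 0.433
tcp [521.5  61.5  29.1] jaw 4.2 shift [ 0.9 10.2 -2.1] yaw -0.0 F [-0.5 -0.2 -4.5] gap 0.433 t 9.0667 tilt [-0.0349, 0.0131, -0.9993]
```

```bash
python3 -m pendant '[[0.8,2,-2,0],[0,2,-0.5,0],[0,2,-0.5,0],[0,0,0,0]]'; python3 -c "
from h import *
go([519.1,60.6,19],4.2)"
```

```text
clock: 9.4
tcp_pos: [518.0, 60.5, 22.7]
tool_rot: [[0.072, -0.035, 0.997], [-0.997, 0.013, 0.073], [-0.016, -0.999, -0.034]]
contact_force: [-0.8, -0.5, -4.7]
finger_gap: 0.432
tcp [518.   60.5  22.7] jaw 4.2 shift [0.1 3.6 1.2] yaw -0.0 F [-0.8 -0.5 -4.7] gap 0.432 t 9.4 tilt [-0.0348, 0.013, -0.9993]
```

```bash
python3 -m pendant '[[0,1.5,1,0],[0,1,0,0],[0,0,0,0]]'; python3 -c "
from h import *
go([519.1,60.6,19],4.2)"
```

```text
clock: 9.65
tcp_pos: [518.9, 60.7, 19.8]
tool_rot: [[0.072, -0.035, 0.997], [-0.997, 0.013, 0.073], [-0.015, -0.999, -0.034]]
contact_force: [-0.1, 0.1, -3.8]
finger_gap: 0.428
tcp [518.9  60.7  19.8] jaw 4.2 shift [0.1 0.7 0.2] yaw -0.0 F [-0.1  0.1 -3.8] gap 0.428 t 9.65 tilt [-0.035, 0.013, -0.9993]
```

```bash
python3 -m pendant '[[0,1,0,0],[0,0,0,0]]'; python3 -m pendant '[[0,1,0,0],[0,0,0,0]]'
```

```text
clock: 9.82
tcp_pos: [519.0, 60.7, 19.7]
tool_rot: [[0.073, -0.035, 0.997], [-0.997, 0.013, 0.073], [-0.015, -0.999, -0.034]]
contact_force: [-0.6, 0.4, -4.6]
finger_gap: 0.431
clock: 9.98
tcp_pos: [519.1, 60.8, 19.6]
tool_rot: [[0.073, -0.034, 0.997], [-0.997, 0.012, 0.073], [-0.015, -0.999, -0.033]]
contact_force: [0.0, 0.9, -2.2]
finger_gap: 0.434
```

```bash
python3 -m pendant '[[0,2,0,0],[0,2,0,0]]'; python3 -m pendant '[[0,2,0,0],[0,2,0,0]]'
```

```text
clock: 10.15
tcp_pos: [518.8, 60.9, 18.2]
tool_rot: [[0.073, -0.034, 0.997], [-0.997, 0.011, 0.073], [-0.013, -0.999, -0.033]]
contact_force: [-11.4, -3.1, 39.2]
finger_gap: 0.43
clock: 10.32
tcp_pos: [518.8, 60.9, 18.2]
tool_rot: [[0.073, -0.032, 0.997], [-0.997, 0.009, 0.073], [-0.011, -0.999, -0.031]]
contact_force: [-9.9, -2.5, 30.6]
finger_gap: 0.429
```

Firm contact. I'll relax the push, then look before releasing.

```bash
python3 -m pendant '[[0,0,0,0],[0,-0.3,0,0],[0,0,0,0]]'
python3 - <<'E'
from h import *
go([519.1,60.6,19],4.2)
w=snap('wrist','w4');s=snap('side','s4');t=snap('top','t4')
c=lambda im,x,y,w,h:cv2.resize(im[y:y+h,x:x+w,::-1],(400,300),interpolation=cv2.INTER_CUBIC)
cv2.imwrite('pics/c4.png',np.vstack([np.hstack([c(t['img'],170,200,64,48),c(s['img'],220,280,100,75)]),cv2.resize(w['img'][150:270,180:500,::-1],(800,300))]))
E
```

```text
clock: 10.57
tcp_pos: [519.4, 61.1, 19.5]
tool_rot: [[0.073, -0.03, 0.997], [-0.997, 0.009, 0.074], [-0.011, -1.0, -0.029]]
contact_force: [0.3, -0.6, -4.4]
finger_gap: 0.435
tcp [519.4  61.1  19.5] jaw 4.2 shift [ 0.4  0.5 -0.3] yaw 0.0 F [ 0.3 -0.6 -4.4] gap 0.435 t 10.5667 tilt [-0.0298, 0.009, -0.9995]
```

View pics/c4.png

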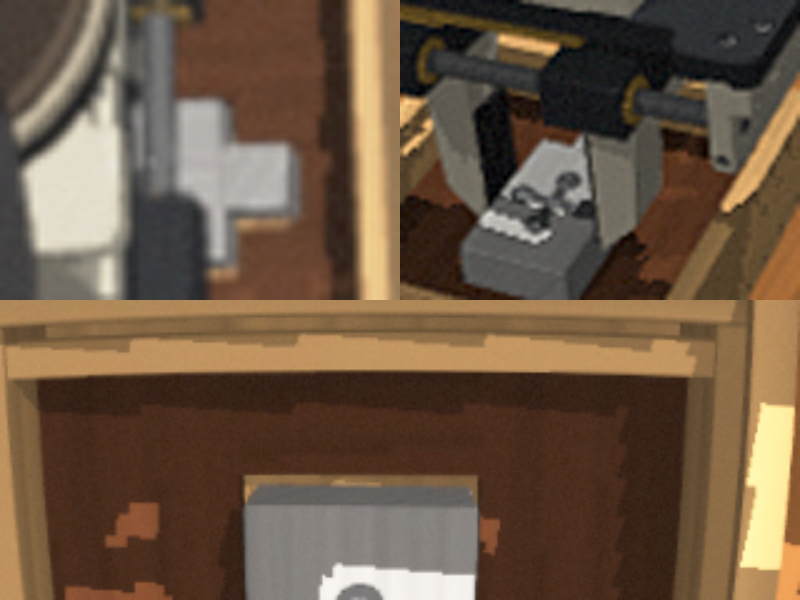

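The die is in the pocket with its tab in the slot and a small margin at the +y edge. It now hangs clear of the floor, so I'll press lightly before opening.

```bash
python3 -m pendant '[[0,1,0,0]]'; python3 -m pendant '[[0,1.3,0,0]]'
```

```text
clock: 10.8
tcp_pos: [519.2, 61.0, 18.2]
tool_rot: [[0.073, -0.031, 0.997], [-0.997, 0.009, 0.073], [-0.011, -0.999, -0.03]]
contact_force: [-6.0, -1.6, 30.3]
finger_gap: 0.431
clock: 10.88
tcp_pos: [519.3, 61.0, 18.2]
tool_rot: [[0.073, -0.031, 0.997], [-0.997, 0.008, 0.073], [-0.011, -0.999, -0.03]]
contact_force: [-10.2, -2.8, 42.1]
finger_gap: 0.432
```

```bash
python3 -m pendant '[[0,1.3,0,0]]'
```

```text
clock: 10.97
tcp_pos: [519.3, 61.0, 18.3]
tool_rot: [[0.073, -0.03, 0.997], [-0.997, 0.008, 0.073], [-0.01, -1.0, -0.03]]
contact_force: [-7.4, -1.8, 23.6]
finger_gap: 0.432
```

```bash
python3 -m pendant '[[0,0,0,0],[0,0,0,0],[0,0,0,0]]' 0.53; python3 -m pendant '[[0,-3,0,0],[0,-8,0,0],[0,-15,0,0],[0,-20,0,0],[0,-20,0,0],[0,-20,0,0],[10,-10,0,0],[15,0,0,0],[0,0,0,0]]'
python3 - <<'E'
from h import *
go([506,184,70],94.2)
w=snap('wrist','w5');s=snap('side','s5')
c=lambda im,x,y,w,h,W=400,H=300:cv2.resize(im[y:y+h,x:x+w,::-1],(W,H),interpolation=cv2.INTER_CUBIC)
cv2.imwrite('pics/c5.png',np.hstack([c(w['img'],170,0,320,360,400,450),c(s['img'],180,280,140,105,400,450)]))
E
```

```text
clock: 11.22
tcp_pos: [520.3, 61.4, 19.4]
tool_rot: [[0.073, -0.028, 0.997], [-0.997, 0.008, 0.073], [-0.01, -1.0, -0.027]]
contact_force: [0.1, 0.5, 0.1]
finger_gap: 0.522
clock: 11.97
tcp_pos: [525.2, 36.4, 122.5]
tool_rot: [[0.076, -0.029, 0.997], [-0.997, 0.009, 0.076], [-0.011, -1.0, -0.028]]
contact_force: [-0.1, -1.2, 0.0]
finger_gap: 0.532
tcp [525.2  36.4 122.5] jaw 4.4 shift [-148.    54.4   -6.4] yaw -89.8 F [-0.1 -1.2  0. ] gap 0.532 t 11.9667 tilt [-0.0286, 0.0093, -0.9995]
```

View pics/c5.png

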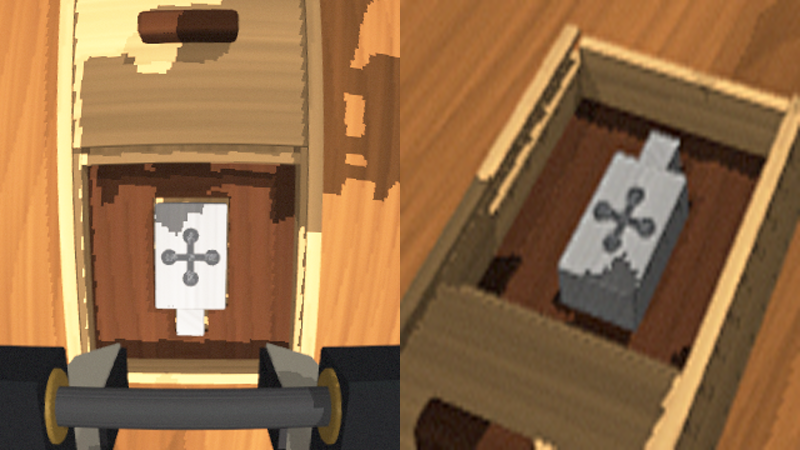

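The wrist and side views show the die seated flat with its tab in the slot, and the grip bar ahead at wrist pixel about (320,21). Checking the die height and the bar position.

Run:
```python
from h import *
w=load('w5');s=load('s5');t=load('top0');f=lambda p:np.round(p,1)
a,b=two(w,(322,205.6),s,(258.75,331.3));print('cross',f(a),b,'w@26',f(plane(w,322,205.6,26)))
m=w['img'].astype(int); 
print('bar w top z56 far/near', f(plane(w,320,8,56)),f(plane(w,320,26,56)),'ends',f(plane(w,280,20,56)),f(plane(w,361,20,56)))
for nm,im,(u,v) in(('t',t,(100,233)),('s',load('side0'),(207,386))):
    d=(im['img'].max(2)<75).astype(np.uint8); n,l,st,c=cv2.connectedComponentsWithStats(d); i=l[v,u]; print(nm,st[i],c[i]); 
    if nm=='t': ct=c[i]
    else: print('bar centre tri',two(t,ct,im,c[i]))
go([507,216,110],4.2)
```

```text
cross [518.5  63.9  24.5] 0.31792407709442577 w@26 [518.4  64.   26. ]
bar w top z56 far/near [508.2 192.   56. ] [509.2 179.7  56. ] ends [484.5 182.7  56. ] [533.6 185.9  56. ]
t [     0      0    640    480 303493] [316.55043774 240.82957103]
s [185 373  43  29 536] [206.5858209  389.65671642]
bar centre tri (array([ 633.91884495,  -70.12936901, -268.42908614]), np.float64(203.49700186079622))
tcp [524.8  39.3 122.1] jaw 4.5 shift [-177.4   14.5   -3.6] yaw 0.3 F [-0.1 -0.5 -0.8] gap 0.53 t 12.0667 tilt [-0.029, 0.011, -0.9995]
```

```bash
python3 -c "
from h import *
print('bar tri',two(load('top0'),(100,232.5),load('side0'),(206.6,389.7)), two(load('w2'),(328,38),load('side0'),(206.6,389.7)))"
python3 -m pendant '[[-20,0,0,0],[-25,0,0,0],[-25,0,0,0],[-25,0,0,0],[-25,0,0,0],[-25,0,0,0],[-20,0,0,0],[-10,0,0,0],[0,0,0,0]]' 0; python3 -c "
from h import *
go([507,216,44],4.2)"
```

```text
bar tri (array([508.61800236, 189.40699045,  42.53997239]), np.float64(0.02566046417958928)) (array([508.69831325, 188.97353617,  42.08382429]), np.float64(0.4998796566082239))
clock: 12.82
tcp_pos: [505.0, 227.4, 121.1]
tool_rot: [[0.08, -0.038, 0.996], [-0.997, 0.013, 0.08], [-0.016, -0.999, -0.037]]
contact_force: [0.4, 0.7, 0.1]
finger_gap: 0.008
tcp [505.  227.4 121.1] jaw 4.6 shift [12.7 76.8  4. ] yaw 0.4 F [0.4 0.7 0.1] gap 0.008 t 12.8167 tilt [-0.0382, 0.013, -0.9992]
```

```bash
python3 -m pendant '[[2,15,2,0.4],[0,20,2,0],[0,20,0,0],[0,12,0,0],[0,4,0,0],[0,0,0,0]]' 0; python3 -c "
from h import *
go([507.5,216,44],4.2)"
```

```text
clock: 13.32
tcp_pos: [506.3, 222.9, 46.6]
tool_rot: [[0.072, -0.039, 0.997], [-0.997, 0.01, 0.073], [-0.013, -0.999, -0.038]]
contact_force: [0.4, 0.4, 1.5]
finger_gap: 0.003
tcp [506.3 222.9  46.6] jaw 4.2 shift [7.  2.5 0.8] yaw -0.0 F [0.4 0.4 1.5] gap 0.003 t 13.3167 tilt [-0.0392, 0.0103, -0.9992]
```

```bash
python3 -m pendant '[[8,1,0.8,0],[8,0,0,0],[8,0,0,0],[8,0,0,0],[8,0,0,0],[8,0,0,0],[8,0,0,0]]'; python3 -c "
from h import *
go([518.5,76,44],4.2)"
```

```text
clock: 13.9
tcp_pos: [512.6, 162.3, 47.6]
tool_rot: [[0.072, -0.036, 0.997], [-0.997, 0.013, 0.073], [-0.015, -0.999, -0.035]]
contact_force: [-0.4, 1.7, -1.4]
finger_gap: 0.009
tcp [512.6 162.3  47.6] jaw 4.2 shift [86.5  2.3 -0.3] yaw -0.0 F [-0.4  1.7 -1.4] gap 0.009 t 13.9 tilt [-0.0362, 0.0125, -0.9993]
```

Pushing with about 1.7 N; the cover is sliding.

```bash
python3 -m pendant '[[8,1.5,0,0],[8,0.5,0,0],[8,0.5,0,0],[8,0.5,0,0],[8,0.5,0,0],[8,0,0,0],[8,0,0,0],[6,0,0,0]]'; python3 -c "
from h import *
go([518.5,76,44],4.2)"
```

```text
clock: 14.57
tcp_pos: [518.8, 93.2, 43.9]
tool_rot: [[0.071, -0.033, 0.997], [-0.997, 0.013, 0.072], [-0.016, -0.999, -0.032]]
contact_force: [-0.2, 1.3, 1.2]
finger_gap: 0.003
tcp [518.8  93.2  43.9] jaw 4.1 shift [17.2 -0.3 -1.5] yaw -0.1 F [-0.2  1.3  1.2] gap 0.003 t 14.5667 tilt [-0.0331, 0.0132, -0.9994]
```

```bash
python3 -m pendant '[[5,0,-1,0],[4,0,0,0],[3,0,0,0],[3,0,0,0]]'; python3 -m pendant '[[2,0,0,0],[2,0,0,0]]'; python3 -m pendant '[[2,0,0,0],[2,0,0,0]]'
```

```text
clock: 14.9
tcp_pos: [519.2, 78.2, 43.8]
tool_rot: [[0.071, -0.032, 0.997], [-0.997, 0.016, 0.072], [-0.019, -0.999, -0.031]]
contact_force: [-1.5, 18.7, -2.2]
finger_gap: 0.007
clock: 15.07
tcp_pos: [519.1, 78.5, 43.9]
tool_rot: [[0.075, -0.032, 0.997], [-0.997, 0.022, 0.076], [-0.024, -0.999, -0.03]]
contact_force: [-0.0, 5.8, -1.2]
finger_gap: 0.002
clock: 15.23
tcp_pos: [519.1, 78.5, 43.9]
tool_rot: [[0.079, -0.032, 0.996], [-0.996, 0.026, 0.08], [-0.029, -0.999, -0.029]]
contact_force: [-0.1, 7.2, -0.3]
finger_gap: 0.006
```

The cover hit its stop near the expected place. Backing off and up, then checking.

```bash
python3 -m pendant '[[-5,0,0,0],[-12,0,0,0],[-8,-10,0,0],[0,-25,0,0],[0,-30,0,0],[0,-30,0,0],[-20,-20,0,0],[-30,0,0,0],[-30,0,0,0],[0,0,0,0]]'
python3 - <<'E'
from h import *
go([518.5,76,44],4.2)
t=snap('top','t6');s=snap('side','s6');w=snap('wrist','w6')
c=lambda im,x,y,w,h,W=400,H=300:cv2.resize(im[y:y+h,x:x+w,::-1],(W,H),interpolation=cv2.INTER_CUBIC)
cv2.imwrite('pics/c6.png',np.vstack([np.hstack([c(t['img'],0,0,640,480),c(s['img'],100,270,240,180)]),np.hstack([c(t['img'],150,175,100,75),c(w['img'],120,0,400,300)])]))
E
```

```text
clock: 16.07
tcp_pos: [511.2, 188.5, 171.9]
tool_rot: [[0.079, -0.035, 0.996], [-0.996, 0.025, 0.08], [-0.028, -0.999, -0.033]]
contact_force: [0.0, 0.3, 0.1]
finger_gap: 0.003
tcp [511.2 188.5 171.9] jaw 4.6 shift [116.2 124.7   2.5] yaw 0.4 F [0.  0.3 0.1] gap 0.003 t 16.0667 tilt [-0.0349, 0.0249, -0.9991]
```

View pics/c6.png

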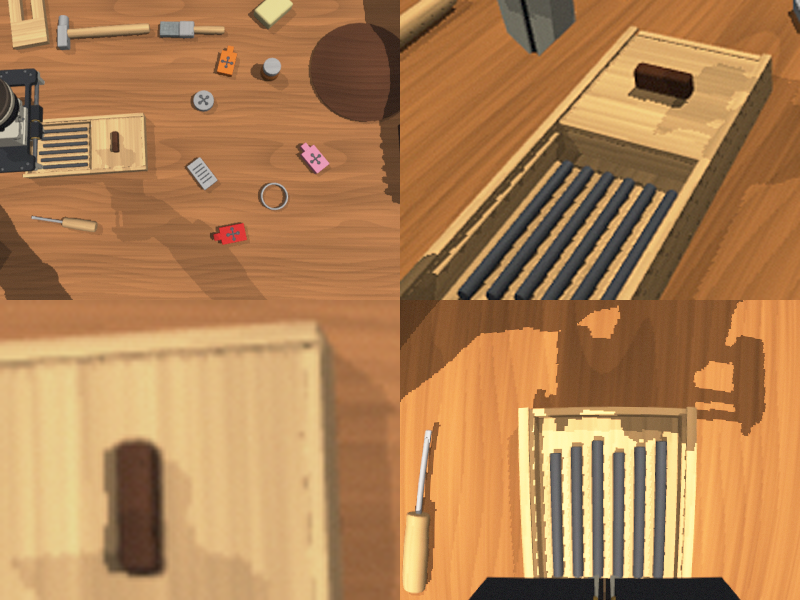

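The cover is flush with the end wall in the top and side views (bar at top pixel about (185,227)), the other objects have not moved, and the arm is clear. One numeric check, then hand in.

Run:
```python
from h import *
print('bar',np.round(plane(load('t6'),185,227,56),1)); d=np.abs(load('t6')['img'].astype(int)-load('top0')['img']).max(2)
for n,(u,v) in dict(plain=(323,278),round=(326,161),bangle=(438,296),jar=(434,110)).items(): print(n,np.median(d[v-12:v+12,u-12:u+12]))
print(close_job())
```

```text
bar [516.2  57.4  56. ]
plain 11.0
round 10.0
bangle 11.0
jar 11.0
the job is handed in; nothing more can be done
None
```

The steel die with the square tab is in the case's pocket, tab in the slot, and the cover is slid shut over it. I handed the job in at about 16 s of the 48 s allowed.

**What I did:** I gripped the die across its 40 mm sides and lowered it onto the pocket's floor. It was pressed there with up to about 42 N through the fingers, then released. I then pushed the cover shut with closed fingers until it stopped at about 19 N.

**Checks that agree:**
- After release, the two-view measurement put the die's cross at (518.5, 63.9), against a pocket centre of about (518, 64).
- The pictures show the cover flush with the end wall.
- The top picture shows the other two dies, the bangle and the jar where they were.

**Small disagreements:**
- The cross measured 24.5 mm high, against 26 mm expected. That is within the 2 mm calibration, and resting on the insert it would be about 32 mm.
- The grip bar measured at y = 57.4, against about 60 expected. I put this down to rough pixel picking, because the cover was stopped by the wall.
- The tool had tilted about 1.7° at release, so one edge of the die may have settled by up to about 1 mm.

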